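# Find the thumb cut-out in a test fixture's front rail and press its release

## Robot

A 6-joint arm with a two-finger parallel gripper is mounted at the origin on the work surface. World frame = base frame: x ahead of the robot, y to its left, z up, the work surface at z = 0. Lengths are in m, angles in rad, forces in N, time in s.
With the tool pointing down it reaches from about 0.325 to 0.9 m from the base axis. Payload 6.1 kg.
Tool frame: the origin (TCP) lies midway between the tips of the shut fingers; the grasp point (between the pads) lies 19 mm behind it; x points along the fingers, y is the direction in which the jaws open and shut, and the axes are right-handed (so a half turn about x gives the same grasp; the last joint's range is limited). The gripper opens to 85 mm and grips with 20 to 120 N. Pads are 22 mm wide; open, the fingers measure 114 mm over their backs; the gripper's body (76 mm by 85 mm) begins 54 mm behind the grasp point. The pads swing forward as they close: fully open they stand 13 mm farther back than shut.
Start: joints at [-1.261, 0.22, 1.526, -0, 1.395, -0.126], TCP at [0.264, -0.567, 0.231] pointing down, gripper open.
Joint ranges: [-2.98, 2.98], [-0.91, 2.08], [0.09, 2.57], [-1.24, 4.39], [0.2, 2.65], [-2.68, 2.68]. Speed limits (rad/s): [2.57, 2.57, 3.01, 3.14, 3.14, 3.14].

## Interface

Orientations are given as [roll, pitch, yaw] about the fixed x, y, z axes, in that order (R = Rz(yaw) Ry(pitch) Rx(roll)).
In Python, from plant import movep, move_l, set_joints, gripper_to, hold, inverse_kinematics, observe, get_image, get_calibration, Unreachable, job_done gives the robot as it stands. Calls block until the motion is done:
- movep(position, orientation): joint-space move of the TCP to a pose.
- move_l(position, feed=0.15, rotation=None, max_force=None): straight line of the TCP; rotation=None keeps the orientation; feed is the mean speed in m/s. With max_force (N) it stops when the force on the tool has changed by that much, and returns True; else False.
- set_joints(angles): joint-space move.
- gripper_to(opening, f_grip=None): finger opening in m; f_grip is the grip in N (None keeps the last); returns when the fingers have stopped.
- hold(seconds).
- inverse_kinematics(position, orientation): joint angles nearest the present ones, or None.
- observe(): the state.
- get_image(name): name is "side" or "top" or "wrist"; returns (picture, depth): 480x640x3 uint8, red, green, blue; 480x640 float32, m along the optical axis (not along the pixel's ray), 0 where there is no reading.
- get_calibration(name): a dict with "intrinsics" (3x3 intrinsics, pixels), "world_from_camera" (4x4, takes a point from camera to world coordinates). Camera axes: x right, y down, z forward; pixel columns grow to the right and rows downward; lengths in m; the calibration is good to about 2 mm. A picture is of the moment at which its call begins: read the wrist's pose just before it. get_calibration takes no time and is no camera call; for the wrist camera it gives the pose at the moment of the call.
A pose or a line that the arm cannot do raises Unreachable and nothing moves.
- job_done(): hands the job in, once; it reports no verdict.
The state is a dict: "time_s": time; "q": joint angles; "joint_velocities": joint speeds; "joint_torque": joint torques, N m; "eef_pos": TCP position; "tcp_rot": TCP orientation; "ft_force": force on the tool from outside, world axes, zero at the start; "torque": the same for the moment, N m; "opening": finger opening in m.
Only numpy, scipy, OpenCV 4.12 (cv2) and the standard library are available. Lean on these libraries where they do the work, as an engineer would, in place of code of your own. Each camera call takes 0.05 s, during which the arm holds its last target. There are 200 camera calls.

## Task

Open the closed circuit-board test fixture: run a fingertip along the top of its front rail until it drops into the thumb cut-out, press the release tab inside the cut-out fully down so the latch lets go, then take the hand clear so that the sprung lid swings fully open, and finish once it stands still. Only press with the fingertips and do not force anything: do not pry, pull or push the lid itself, and leave the meter, the metal box and the screwdriver where they lie.

Things in the scene. Friction and masses are not known exactly. Their poses are not given: they have to be found in the camera images.
- fixture: Clamshell circuit-board test fixture, fixed to the bench: grey base 250 mm deep (x) by 336 mm wide (y), 80 mm high, with a flush aluminium-framed lid with a clear window. Origin: centre of the underside; x points to the rear (hinge side), z up. Front rail at -x, facing the robot: aluminium bar over the whole width, x = -125 (front face) to -95 mm; 2 mm behind it the lid, as high as the rail.
- rail_mid (a point): Middle of the rail's flat top, 80 mm above the bench, at x = -110, y = 0 mm of the fixture; axes as the fixture. The rail's top runs along y from -168 to +168 mm here, 30 mm wide. Somewhere between y = -144 and +144 mm, different on each fixture and not listed, the rail has one thumb cut-out (see rail_end); a fingertip can find it by touch.
- rail_end (a point): Right-hand (-y) end of the rail's top, 12 mm in from the end: solid here, as the last 24 mm at both ends always are. The cut-out: 48 mm long along the rail, open to the front and top, 24 mm deep from the front face, a full-height 6 mm wall left behind it. In it lies the release tab, a flat aluminium plate nearly filling it, its top 10 mm below the rail's top.
- tab (a joint): Travel of the release tab, m: 0 up, 0.006 fully down on its stop. It is pressed straight down: about 3 N to start it, 8 N fully down. Its spring brings it back up when let go. The latch lets go of the lid at about 0.004.
- lid (a joint): Angle of the lid about its rear hinge, rad: 0 shut (latched, it may play up to 0.01), 1.15 fully open. Once unlatched, hinge springs swing it up by themselves in 2 to 3 s; its front edge rises some 175 mm and swings away from the rail. They lift weakly: a hand above the lid holds it back.
- meter: Bystander: hand-held multimeter in an orange holster, 190 x 90 x 50 mm, lying loose left (+y) of the fixture. Origin: centre of the underside, x along its length.
- preamp: Bystander: small aluminium box, 115 x 68 x 44 mm, loose right (-y) of the fixture. Origin: centre of the underside, x along its length.
- driver: Bystander: screwdriver with a black handle, 170 mm long, about 26 mm high, lying loose on the bench 65 to 80 mm in front of the rail, roughly along the rail. Origin: the middle of its length at bench height, x towards its tip.

How it is judged:
By the outcome, as a careful person would: the job done as asked, in the order asked, and still so for the second after the job is handed in, with the robot touching nothing.
It also fails if it takes over 67 s, if anything falls off the work surface, if the arm or the gripper's body presses on something with over 40 N, if the wrist force passes 120 N, or if a joint passes its speed limit or range.

## Working session

There is one attempt and no reset: what is moved stays moved. The work goes in short steps, each a Python script; the robot and the scene stay as the last script left them, time stands still between calls to the robot, and variables do not carry over. Pictures are saved under pics/ and viewed, about 8 in all and at most 12, crops included, and the job is handed in when it is done.

```bash
ls; mkdir -p pics; python3 - <<'E'
from plant import *
import cv2,numpy as np
print(observe())
for n in ("top","side"):
    im,d=get_image(n);c=get_calibration(n)
    cv2.imwrite(f"pics/{n}0.png",im[:,:,::-1]);np.savez(f"{n}0.npz",im=im,d=d,K=c["intrinsics"],T=c["world_from_camera"])
    print(n,c)
E
```

```text
pics
{'time_s': 0.0, 'q': array([-1.26108948e+00,  2.21230871e-01,  1.52761828e+00,  1.32692959e-05,
        1.39468023e+00, -1.26104695e-01]), 'joint_velocities': array([-0.00069139, -0.0007185 , -0.0003206 ,  0.00022957,  0.00145748,
        0.00045427]), 'joint_torque': array([ 4.57918050e-04, -4.96903288e+01, -3.89393270e+01, -2.15053619e-04,
        1.11166920e-02, -2.75284145e-05]), 'eef_pos': array([ 0.26365454, -0.56600363,  0.2301925 ]), 'tcp_rot': array([-1.70364399,  1.56885955,  1.87375787]), 'ft_force': array([-0.75571281,  0.48964566, -0.70131885]), 'torque': array([0.02356824, 0.00906909, 0.01013314]), 'opening': 0.08490226114896827}
top {'intrinsics': array([[507.89032475,   0.        , 311.65021416],
       [  0.        , 507.89032475, 240.39181964],
       [  0.        ,   0.        ,   1.        ]]), 'world_from_camera': array([[-0.00652019, -0.99192977,  0.12662075,  0.45127843],
       [-0.99993535,  0.00764706,  0.00841549,  0.03351601],
       [-0.00931585, -0.12655769, -0.9919155 ,  1.01302042],
       [ 0.        ,  0.        ,  0.        ,  1.        ]])}
side {'intrinsics': array([[590.99714405,   0.        , 323.34127585],
       [  0.        , 590.99714405, 233.79494148],
       [  0.        ,   0.        ,   1.        ]]), 'world_from_camera': array([[-0.7129256 , -0.4327344 ,  0.55179528, -0.12110683],
       [-0.70120415,  0.44784543, -0.55474969,  0.72565893],
       [-0.00705972, -0.78241639, -0.62271563,  0.85648404],
       [ 0.        ,  0.        ,  0.        ,  1.        ]])}
```

View pics/top0.png

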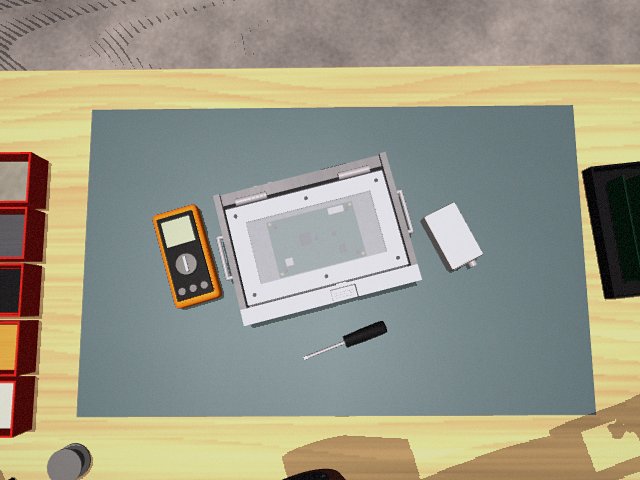

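View pics/side0.png

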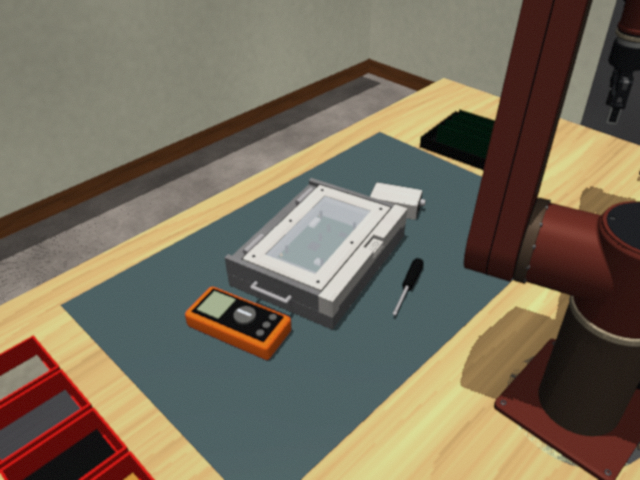

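Top view: rail from about (242,318) to (420,274), with the cut-out apparently near (344,292). The screwdriver lies at (304..386, 357..325). The side view shows a notch at (378,240). Next I'll crop the rail and work out its geometry.

```bash
cat > h.py <<'E'
import numpy as np
def px2w(n,u,v,z=None):
    f=np.load(f"{n}0.npz");K,T,d=f["K"],f["T"],f["d"]
    r=T[:3,:3]@np.linalg.solve(K,[u,v,1]);o=T[:3,3]
    s=d[int(round(v)),int(round(u))] if z is None else (z-o[2])/r[2]
    return o+s*r
E
python3 - <<'E'
import cv2,numpy as np
from h import px2w
im=np.load("top0.npz")["im"][:,:,::-1]
a=cv2.resize(im[240:340,225:435],None,fx=3.8,fy=3.8,interpolation=cv2.INTER_CUBIC)
cv2.imwrite("pics/crop.png",a)
# points at height 0.07..0.09 from depth
f=np.load("top0.npz");d=f["d"];v,u=np.mgrid[:480,:640]
K,T=f["K"],f["T"]
P=np.stack([(u-K[0,2])/K[0,0]*d,(v-K[1,2])/K[1,1]*d,d],-1)@T[:3,:3].T+T[:3,3]
m=(P[...,2]>.07)&(P[...,2]<.09)&(d>0)&(u>200)&(u<435)&(v>140)&(v<340)
r=cv2.minAreaRect(P[m][:,:2].astype(np.float32));print(r,cv2.boxPoints(r),np.median(P[m][:,2]))
for p in [(340,296),(350,293),(300,305),(390,284),(330,298)]:print(p,P[p[1],p[0]])
E
```

```text
((0.5772202014923096, 0.034075602889060974), (0.24988098442554474, 0.33646249771118164), 14.127535820007324) [[ 0.4149965   0.16672306]
 [ 0.49712062 -0.15956308]
 [ 0.7394439  -0.09857185]
 [ 0.6573198   0.22771429]] 0.07891565551331237
(340, 296) [ 0.46787362 -0.01025909  0.06696566]
(350, 293) [ 0.4731983  -0.02863236  0.07020654]
(300, 305) [0.4518224  0.06342064 0.08068602]
(390, 284) [ 0.48889824 -0.10152092  0.07898167]
(330, 298) [0.46413865 0.00863356 0.07997627]
```

View pics/crop.png

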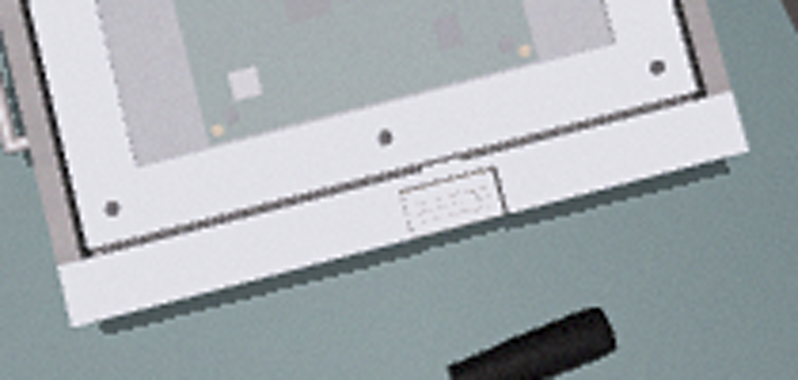

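The crop shows the cut-out at crop x 403..503, y 170..230, so about pixel (344,293). The depth there is about 10 mm below the rail, which puts it near y = -27 mm on the fixture. I'll start at the rail end and find it by touch.

```bash
cat >> h.py <<'E'
from scipy.spatial.transform import Rotation as Ro
C=np.array([.5772,.0341,0]);YAW=np.deg2rad(14.13)
F=Ro.from_euler('z',YAW)
def w(x,y,z): return C+F.apply([x,y,z])
def rpy(tilt=0,s=1):
    t=np.deg2rad(tilt); x=np.array([np.sin(t),0,-np.cos(t)]);y=np.array([0,s,0.])
    M=F.as_matrix()@np.stack([x,y,np.cross(x,y)],1)
    import warnings;warnings.simplefilter("ignore")
    return Ro.from_matrix(M).as_euler('xyz')
E
python3 - <<'E'
from plant import *
from h import *
gripper_to(0,20)
p=w(-.115,-.156,.14)
S=[(s,inverse_kinematics(p,rpy(0,s))) for s in (1,-1)]
print(S)
s=min((a for a in S if a[1] is not None),key=lambda a:abs(a[1][5]))[0];print(s)
movep(p,rpy(0,s))
move_l(w(-.115,-.156,.09),feed=.12); hold(.3)
o=observe();print(o["eef_pos"],o["ft_force"],o["opening"])
print(move_l(w(-.115,-.156,.072),feed=.02,max_force=4))
o=observe();print(o["time_s"],o["eef_pos"],F.inv().apply(o["eef_pos"]-C),o["ft_force"])
hold(.3);o=observe();print(o["eef_pos"],o["ft_force"])
E
```

```text
[(1, array([-0.4312099 ,  0.06606481,  1.87674882,  0.        ,  1.19877903,
       -2.24862125])), (-1, array([-0.4312099 ,  0.06606481,  1.87674882,  0.        ,  1.19877903,
        0.8929714 ]))]
-1
[ 0.5043137  -0.14550357  0.09082176] [0.27414632 0.4320295  0.22466843] -2.8504655667745067e-05
True
4.1 [ 0.50370854 -0.14522207  0.0800544 ] [-0.11504453 -0.15595561  0.0800544 ] [-0.95185392  0.79410053  6.06140864]
[ 0.50371246 -0.14523419  0.08005679] [-0.38324686 -0.33832143  5.10855515]
```

```bash
python3 - <<'E'
from plant import *
from h import *
z=.0797;log=[]
y=-.156
while y<.05:
    y+=.004
    hit=move_l(w(-.115,y,z),feed=.04,max_force=15)
    o=observe();f=o["ft_force"][2]
    log.append((round(y,3),round(o["eef_pos"][2],4),round(f,1)))
    if hit: print("hit",o["ft_force"]);break
    if f>9: z+=.0003
    elif f<2:
        h=move_l(w(-.115,y,z-.004),feed=.02,max_force=3)
        zz=observe()["eef_pos"][2]
        if not h and zz<z-.003: print("drop",y,zz);break
        z=zz-.0004
    elif f<4: z-=.0002
print(log[::3],log[-3:])
o=observe();print(o["time_s"],o["eef_pos"],F.inv().apply(o["eef_pos"]-C),o["ft_force"])
E
```

```text
drop -0.0399999999999999 0.075221120158217
[(-0.152, np.float64(0.0801), np.float64(4.3)), (-0.14, np.float64(0.08), np.float64(5.8)), (-0.128, np.float64(0.08), np.float64(6.8)), (-0.116, np.float64(0.0801), np.float64(7.1)), (-0.104, np.float64(0.08), np.float64(5.7)), (-0.092, np.float64(0.0801), np.float64(7.2)), (-0.08, np.float64(0.0801), np.float64(7.0)), (-0.068, np.float64(0.08), np.float64(7.3)), (-0.056, np.float64(0.08), np.float64(7.0)), (-0.044, np.float64(0.0799), np.float64(6.7))] [(-0.048, np.float64(0.08), np.float64(6.6)), (-0.044, np.float64(0.0799), np.float64(6.7)), (-0.04, np.float64(0.0785), np.float64(-0.1))]
12.0 [ 0.47502581 -0.0326379   0.07522112] [-0.11537509 -0.03977565  0.07522112] [ 0.75474378  0.3908941  -0.25503393]
```

```bash
python3 - <<'E'
from plant import *
from h import *
print(move_l(w(-.115,-.028,.075),feed=.04,max_force=8))
hit=move_l(w(-.115,-.028,.0615),feed=.02,max_force=13)
o=observe();print(hit,o["time_s"],F.inv().apply(o["eef_pos"]-C),o["ft_force"])
if o["eef_pos"][2]<.0655:
    hold(.1)
    move_l(w(-.165,-.028,.095),feed=.15)
    move_l(w(-.24,-.028,.18),feed=.2)
    o2=observe();print(o2["time_s"],o2["ft_force"]); hold(3)
    import cv2
    im,d=get_image("side");cv2.imwrite("pics/side1.png",im[:,:,::-1])
    print(observe()["time_s"])
E
```

```text
False
True 13.0333 [-0.11468711 -0.02827228  0.06416902] [-2.5715048  -0.43965538  7.37176551]
14.3917 [-0.02427166  0.38300966 -0.76164649]
17.4417
```

View pics/side1.png

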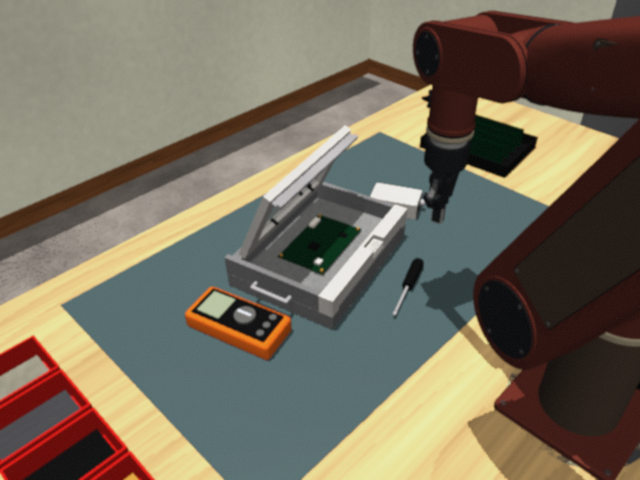

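The lid is up, with its front edge around (350,130), and the hand is clear. The meter, box and screwdriver are at the same pixels as before. I'll check that the lid is still, measure its angle and confirm the bystanders haven't moved.

```bash
python3 - <<'E'
from plant import *
from h import *
import cv2
def cloud(n):
    im,d=get_image(n);c=get_calibration(n);K,T=c["intrinsics"],c["world_from_camera"]
    v,u=np.mgrid[:480,:640]
    return im,d,np.stack([(u-K[0,2])/K[0,0]*d,(v-K[1,2])/K[1,1]*d,d],-1)@T[:3,:3].T+T[:3,3]
i1,d1,_=cloud("side");hold(1);i2,d2,P=cloud("side")
r=(slice(120,340),slice(180,410))
print("motion px",(np.abs(d1[r]-d2[r])>.01).sum(),(cv2.absdiff(i1[r],i2[r]).max(2)>40).sum())
i0=np.load("side0.npz")["im"]
for n,q in dict(meter=(slice(285,360),slice(183,255)),driver=(slice(258,320),slice(390,425))).items():
    print(n,(cv2.absdiff(i0[q],i2[q]).max(2)>60).sum())
im,d,T=cloud("top")
L=F.inv().apply((T.reshape(-1,3)-C))
m=(d.ravel()>0)&(abs(L[:,1])<.12)&(L[:,2]>.1)&(L[:,2]<.32)&(L[:,0]>-.1)&(L[:,0]<.2)
a=np.polyfit(L[m,0],L[m,2],1);print(m.sum(),"lid angle",np.arctan(-a[0]),"max z",L[m,2].max())
dd=np.abs(d-np.load("top0.npz")["d"])
for n,q in dict(meter=(slice(205,308),slice(152,210)),box=(slice(203,272),slice(424,482)),driver=(slice(322,360),slice(303,388))).items():print(n,(dd[q]>.01).sum())
o=observe();print(o["time_s"],o["ft_force"],np.abs(o["joint_velocities"]).max())
E
```

```text
motion px 5660 0
meter 0
driver 0
6657 lid angle 0.9544436542900044 max z 0.2563665281928039
meter 56
box 29
driver 445
18.5917 [-0.38812607  0.29758051  0.2557866 ] 0.0008820013553296968
```

```bash
python3 - <<'E'
from plant import *
import cv2,numpy as np
r=(slice(120,340),slice(180,410))
A=get_image("side");hold(1);B=get_image("side");t,_=get_image("top")
for n,q in dict(lid=(slice(125,230),slice(230,360)),meter=(slice(285,360),slice(183,295)),bench=(slice(340,460),slice(250,400))).items():
    g=A[1][q]-B[1][q];print(n,"depth std",g.std(),"med",np.median(g),"zeros",(A[1][q]==0).sum(),"img mean diff",cv2.absdiff(A[0][q],B[0][q]).mean())
s=cv2.imread("pics/side1.png")[:,:,::-1];print("vs 3s ago",cv2.absdiff(s[r],B[0][r]).mean(),cv2.absdiff(s[r],B[0][r]).max())
cv2.imwrite("pics/top1.png",t[:,:,::-1])
E
```

```text
lid depth std 0.18141136 med 2.4318695e-05 zeros 46 img mean diff 1.1621489621489622
meter depth std 0.08518937 med 7.987022e-06 zeros 23 img mean diff 1.3148015873015872
bench depth std 0.08146605 med 9.23872e-06 zeros 61 img mean diff 1.183111111111111
vs 3s ago 1.2243807641633728 12
```

View pics/top1.png

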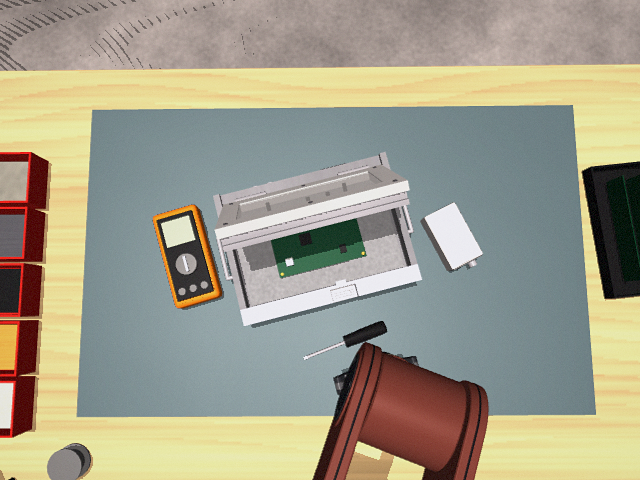

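The top view shows the lid standing open with its front edge along (216,232) to (409,187). The meter, box and screwdriver are where they were. Depth differences are the same on the static bench, so they are sensor noise, and the pictures match to within noise.

```bash
python3 -c "
from plant import *
job_done()"
```

```text
the job is handed in; nothing more can be done
```

The fixture is open and the job is handed in, at about 20 s of the 67 s allowed. The lid stands still and the robot is touching nothing.

- **Finding the cut-out:** I slid the shut fingertips along the rail from its right-hand end with about 4 to 7 N on the rail. They dropped into the cut-out at y ≈ -40 mm, which agrees with the camera's estimate of its centre at about -27 mm.
- **Pressing the tab:** I moved to y = -28 mm and pressed straight down to z = 64.2 mm, about 5.8 mm of tab travel. I then took the hand up and towards the robot, and the lid swung up by itself.
- **Last checks:**
  - **Lid still:** two side pictures about 3 s apart match to within image noise.
  - **Lid fully open:** its top edge is at about 256 mm, the expected 80 + 175 mm.
  - **Bystanders:** the meter, metal box and screwdriver are where they were.
  - **Wrist force:** below 1 N.
- **Checks that disagreed:**
  - **Lid angle:** a rough line fit to the depth data gave 0.95 rad instead of 1.15. I put that down to a poor fit on a steep, framed lid, because the edge height fits fully open. I did not measure the angle another way.
  - **Depth "motion":** comparing depth images flagged movement on the lid. The meter and bare bench, which do not move, also showed large depth scatter, so I took it as sensor noise.
  - **Screwdriver depth:** the top camera showed a change over the screwdriver, which I put down to the arm, now parked beside it in that view. It has not moved in the side picture.

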